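# Lock the belt tension of the polishing head

### The arm

A 6-joint arm with a two-finger parallel gripper is mounted at the origin on the work surface. World frame = base frame: x ahead of the robot, y to its left, z up, the work surface at z = 0. Lengths are in m, angles in rad, forces in N, time in s.
With the tool pointing down it reaches from about 0.35 to 0.775 m from the base axis. Payload 5.5 kg.
Tool frame: the origin (TCP) lies at the very end of the fingers, on their centre line; the grasp point (between the pads) lies 19 mm behind it; z points along the fingers, y is the line along which they close (so a half turn about z gives the same grasp; the last joint's range is limited). The gripper opens to 85 mm and grips with 20 to 120 N. Pads are 22 mm wide; open, the fingers measure 114 mm over their backs; the gripper's body (76 mm by 85 mm) begins 54 mm behind the grasp point. The pads swing forward as they close: fully open they stand 13 mm farther back than shut.
Start: joints at [-1.369, 0.313, 0.046, 1.304, 0, 1.431], TCP at [0.193, -0.542, 0.231] pointing down, gripper open.
Joint ranges: [-2.76, 2.76], [-0.86, 1.69], [-1.03, 1.26], [-2.2, 2.34], [-1.47, 1.5], [-3.14, 3.14]. Speed limits (rad/s): [2.57, 2.57, 3.14, 3.14, 3.14, 3.14].

### API

Orientations are given as a unit quaternion [w, x, y, z].
In Python, from workcell import env, read_camera, get_calibration gives the robot as it stands.
- The arm moves only by the tool jog_arm, never from a script. Its argument "motion" is one flat list of numbers, 7 for each row, row after row: the shift along the tool's x, y, z as a fraction of full scale, then the turn, a rotation vector about the tool's x, y, z as a fraction of full scale, then the opening, from 0 (shut) to 1 (fully open). In form: [x, y, z, wx, wy, wz, grip, x, y, z, wx, wy, wz, grip, ...]. A call has 1 to 12 rows; each row is the pose to reach, as a shift and turn from the pose commanded when the call began, along the tool's axes at that moment; what a row does not reach only later rows make up. Full scale, the value 1, is 0.2 m for a shift and 90 degrees for a turn. A row lasts 1/8 s, in which the tool goes at most 62.5 mm and 10.7 degrees, less where a joint would pass 70% of its speed; a pose out of reach is approached as far as the arm can. A call with a number of a shift or a turn outside -1 to 1 is refused whole. A call with a gripper value outside its range is refused whole. The fingers move at their own pace and stop on an object; "newtons" is the grip in N (left out, the last holds). Time passes only in rows, so rows that repeat a pose let the fingers close. It gives the time, the measured TCP pose, the force, the opening and the grip force at its end, in the units of the state.
- env.get_state(): the state, without advancing time (a new reading comes with each control period).
- read_camera(name): name is "side" or "top" or "wrist"; returns the picture (420x560x3 uint8, red, green, blue); there is no depth.
- get_calibration(name): a dict with "fx", "fy", "cx", "cy" (pixels), "dist" ([k1, k2, p1, p2, k3] as OpenCV has them; the pictures are not rectified), "world_from_camera" (4x4, takes a point from camera to world coordinates). Camera axes: x right, y down, z forward; pixel columns grow to the right and rows downward; lengths in m; the calibration is good to about 2 mm. A picture is of the moment at which its call begins: read the wrist's pose just before it. get_calibration takes no time and is no camera call; for the wrist camera it gives the pose at the moment of the call.
- env.hand_in(): hands the job in; it is judged then, once.
The state is a dict: "clock": time; "joint_pos": joint angles; "qvel": joint speeds; "tau": joint torques, N m; "tcp_pos": TCP position; "orientation": TCP orientation; "wrist_force": force on the tool from outside, world axes, zero at the start; "ft_torque": the same for the moment, N m; "finger_gap": finger opening in m; "grip_force": force on a finger pad.
Only numpy, scipy, OpenCV 4.12 (cv2) and the standard library are available. Lean on these libraries where they do the work, as an engineer would, in place of code of your own. Each camera call takes 0.05 s, during which the arm holds its last target. There are 200 camera calls.

### The job

Tension the drive belt of the polishing head: push the wooden knob on its top along the long leg of the L-shaped slot to the corner, round it and into the side leg, until it is fully home at the end of that leg. Only push the knob with the fingers, never pull it upward, and leave the turned wooden pieces standing where they are. Finish with the hand clear of everything.

Things in the scene. Friction and masses are not known exactly. Their poses are not given: they have to be found in the camera images.
- polisher: Polishing head fixed on the table: green housing 204 mm square, aluminium plate on it with its top 93 mm above the table, motor on its +x side (110 mm high), wheel beyond its +y side (120 mm high). Origin: centre of its underside, on the table. z up; x along the long leg of the slot, from free end to corner; at yaw 0 away from the robot; y along the side leg.
- slot_corner (a point): Corner of the L-shaped slot on its centre line, at the plate's top face, 93 mm above the table; 30 mm along x and -30 mm along y from the polisher's origin. The long leg runs from here 75 mm along the polisher's -x to the free end; the side leg 50 mm along its +y. The slot is 16 mm wide, the pin 12 mm.
- slot_end (a point): End of the side leg, where the pin's centre stands when fully home: at the plate's top face, 30 mm along x and 20 mm along y from the polisher's origin.
- knob_mid (a point): Centre of the dark wooden knob on the slot pin: upright cylinder of 32 mm diameter and height with rounded edges, underside 107 mm and top 139 mm above the table, this point 123 mm above it. It slides with a drag of about 3 N along either leg and stays where it is left.
- gate_along (a joint): Travel of the knob along the long leg (polisher's +x): 0 m at the free end, 0.075 m at the corner. The side leg can be entered only at the corner (above about 0.073).
- gate_across (a joint): Travel of the knob along the side leg (polisher's +y): 0 m at the corner, 0.050 m at the end, which is fully home.
- gate_lift (a joint): How far the knob is pulled up out of its rest, 0 to 0.020 m. It rests at 0, held down by its weight, drag and a spring (about 10 N in all).
- bowl_mid (a point): Centre, 22 mm above its foot, of a loose turned wooden bowl (116 mm across, 45 mm high) on the table at the polisher's -y side.
- mill_mid (a point): Centre, 74 mm above its foot, of a loose turned wooden pepper mill (148 mm high, 56 mm wide) standing on the table at the polisher's +y side.
- eggcup_mid (a point): Centre, 25 mm above its foot, of a loose turned wooden egg cup (50 mm high, 38 mm wide) standing on the gate plate near its +x +y corner.

How it is judged:
By the outcome, as a careful person would: the job done as asked, in the order asked, and still so for the second after the job is handed in, with the robot touching nothing.
It also fails if it takes over 48 s, if anything falls off the work surface, if the arm or the gripper's body presses on something with over 40 N, if the wrist force passes 120 N, or if a joint passes its speed limit or range.

## Working session

There is one attempt and no reset: what is moved stays moved. The work goes in short steps, Python scripts to look and compute and a tool call to move; the robot and the scene stay as the last step left them, time stands still between calls to the robot, and variables do not carry over. Pictures are saved under pics/ and viewed, at most 10 in all, crops included, and the job is handed in when it is done.

Besides the shell and the picture viewer there is one more tool, called as name(argument=value, ...) on one line, values as JSON. jog_arm: Moves the arm, as the interface text tells. Shift numbers are shares of 0.2 m and turn numbers shares of 90 degrees, none past 1 either way. Its arguments: {"type":"object","properties":{"motion":{"type":"array","items":{"type":"number"}},"newtons":{"type":"number"}},"required":["motion"]}

```bash
mkdir -p pics; cat > h.py <<'E'
from workcell import env, read_camera, get_calibration
import numpy as np, cv2
def ray(c,uv):
    K=np.array([[c['fx'],0,c['cx']],[0,c['fy'],c['cy']],[0,0,1.]])
    p=cv2.undistortPoints(np.array([[uv]],float),K,np.array(c['dist'],float))[0,0]
    T=np.array(c['world_from_camera']); return T[:3,3],T[:3,:3]@np.array([p[0],p[1],1])
def plane(c,uv,z):
    o,d=ray(c,uv); return o+d*(z-o[2])/d[2]
E
python3 - <<'E'
from h import *
for n in ('top','side'):
    im=read_camera(n); cv2.imwrite(f'pics/{n}0.png',im[:,:,::-1])
    print(n,np.round(get_calibration(n)['world_from_camera'],3).tolist())
s=env.get_state(); print(s)
E
```

```text
top [[0.087, -0.975, 0.206, 0.368], [-0.996, -0.086, 0.016, 0.051], [0.002, -0.207, -0.978, 0.95], [0.0, 0.0, 0.0, 1.0]]
side [[-0.816, -0.263, 0.515, -0.048], [-0.578, 0.409, -0.706, 0.861], [-0.026, -0.874, -0.486, 0.674], [0.0, 0.0, 0.0, 1.0]]
{'clock': 0.1, 'joint_pos': array([-1.36861744e+00,  3.13920354e-01,  4.51200351e-02,  1.30358570e+00,
       -6.06826737e-06,  1.43119367e+00]), 'qvel': array([ 0.00023861, -0.00205986, -0.00026552, -0.00065587, -0.00108735,
       -0.00099036]), 'tau': array([ 2.84725327e-03, -4.81723952e+01,  2.99244547e+01,  1.28028542e-02,
       -1.38966047e-04,  6.21802855e-06]), 'tcp_pos': array([ 0.19261995, -0.54131491,  0.23051207]), 'orientation': array([-7.94360313e-04,  9.85433361e-01,  1.70060162e-01, -2.78977661e-05]), 'wrist_force': array([-0.76176023, -0.95759644, -0.84744609]), 'ft_torque': array([-0.02428152,  0.02361527,  0.06127678]), 'grip_force': 0.0, 'finger_gap': 0.0856183001655652}
```

View pics/top0.png

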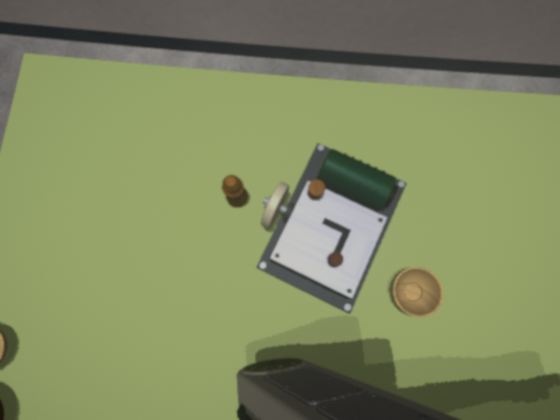

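View pics/side0.png

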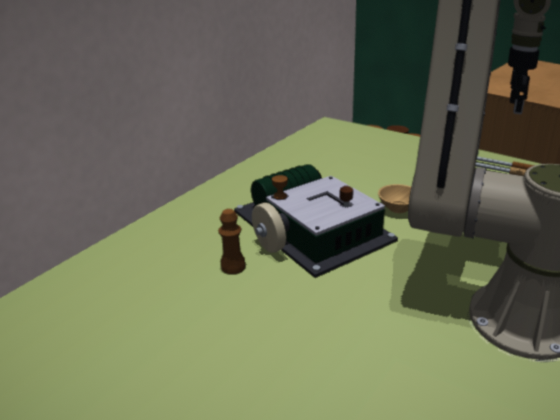

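The top view shows the knob at about (335,259), the slot corner at (349,231), the slot end at (324,221), the egg cup at (316,188), the mill at (232,187) and the bowl at (417,292). The side view agrees with this.

```bash
python3 - <<'E'
from h import *
im=cv2.imread('pics/top0.png'); c=get_calibration('top')
hsv=cv2.cvtColor(im,cv2.COLOR_BGR2HSV)
m=((hsv[...,1]<60)&(hsv[...,2]>120)).astype(np.uint8); m[:140]=0;m[310:]=0;m[:,:265]=0
m=cv2.morphologyEx(m,cv2.MORPH_OPEN,np.ones((3,3)))
k=max(cv2.findContours(m,0,2)[0],key=cv2.contourArea)
P=np.array([plane(c,p[0],.093)[:2] for p in k],np.float32)
r=cv2.minAreaRect(P); print('plate',r)
for n,uv,z in [('corner',(349,231),.093),('end',(324,221),.093),('knob',(335,259),.13),('knobpin',(335,259),.093),('egg',(316,188),.14),('mill',(232,185),.14),('bowl',(417,292),.04),('baseNE',(403,184),.0),('baseNW',(320,147),0),('baseSW',(263,266),0),('baseSE',(348,307),0)]:
    print(n,np.round(plane(c,uv,z),3))
cv2.imwrite('pics/topc.png',cv2.resize(im[130:330,210:460],None,fx=3,fy=3,interpolation=2)[:600])
E
```

```text
plate ((0.4963139295578003, -0.053298428654670715), (0.20301909744739532, 0.20189271867275238), 69.01022338867188)
corner [ 0.514 -0.098  0.093]
end [ 0.532 -0.04   0.093]
knob [ 0.445 -0.065  0.13 ]
knobpin [ 0.448 -0.07   0.093]
egg [ 0.595 -0.013  0.14 ]
mill [0.586 0.171 0.14 ]
bowl [ 0.394 -0.271  0.04 ]
baseNE [ 0.665 -0.246  0.   ]
baseNW [ 0.747 -0.027  0.   ]
baseSW [0.424 0.093 0.   ]
baseSE [ 0.345 -0.121  0.   ]
```

View pics/topc.png

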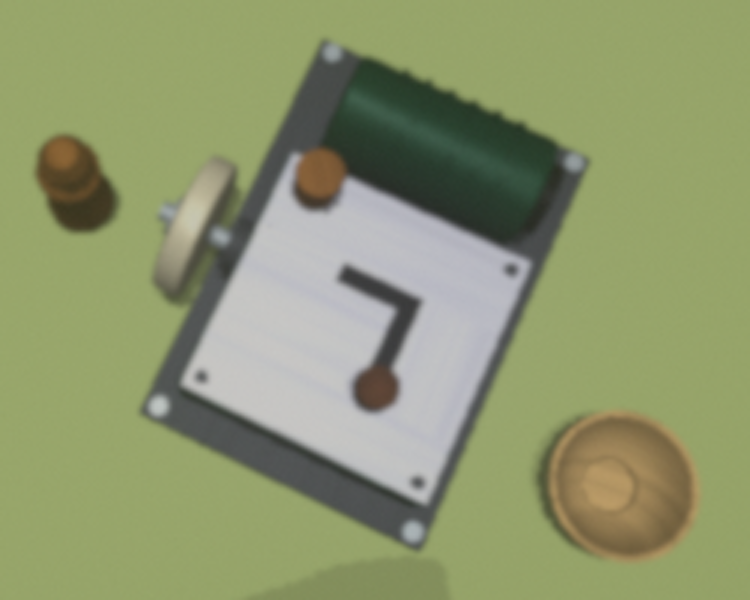

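The knob is at the free end. The polisher's yaw is about -21° and its origin about (0.496, -0.053). I'll approach with the fingers shut and turn on the way.

```bash
cat >> h.py <<'E'
from scipy.spatial.transform import Rotation as R
YAW=np.radians(-21.0); O=np.array([.4963,-.0533])
ex=np.array([np.cos(YAW),np.sin(YAW)]); ey=np.array([-ex[1],ex[0]])
def go(px,py,z,yaw):
    "tool numbers to reach polisher-frame (px,py), height z, tool x at yaw (rel. to polisher, deg)"
    s=env.get_state(); q=s['orientation']; r=R.from_quat([q[1],q[2],q[3],q[0]])
    p=np.r_[O+px*ex+py*ey,z]
    a=YAW+np.radians(yaw); x=np.array([np.cos(a),np.sin(a),0]); zz=np.array([0,0,-1.])
    t=R.from_matrix(np.c_[x,np.cross(zz,x),zz])
    print(np.round(r.inv().apply(p-s['tcp_pos'])/.2,3),np.round((r.inv()*t).as_rotvec()/(np.pi/2),3))
def rep():
    s=env.get_state(); d=s['tcp_pos'][:2]-O
    print('t',round(s['clock'],2),'pol',np.round([d@ex,d@ey],4),'z',round(s['tcp_pos'][2],4),'F',np.round(s['wrist_force'],1),'q6',round(s['joint_pos'][5],2))
E
echo ok
```

```text
ok
```

jog_arm(motion=[0.92, -0.97, 0, 0, 0, -0.775, 0, 0.92, -0.97, 0, 0, 0, -0.775, 0, 0.92, -0.97, 0, 0, 0, -0.775, 0, 0.92, -0.97, 0, 0, 0, -0.775, 0, 0.92, -0.97, 0, 0, 0, -0.775, 0, 0.92, -0.97, 0, 0, 0, -0.775, 0, 0.92, -0.97, 0, 0, 0, -0.775, 0, 0.92, -0.97, 0, 0, 0, -0.775, 0])

```text
clock: 1.1
tcp_pos: [0.301, -0.297, 0.2311]
orientation: [-0.0, 0.711, 0.703, 0.0]
wrist_force: [0.1, -0.1, 0.0]
finger_gap: -0.0001
grip_force: 0.0
```

```bash
python3 -c "
from h import *
rep(); go(-.085,-.03,.231,180)"
```

```text
t 1.1 pol [-0.095  -0.2975] z 0.2311 F [ 0.1 -0.1  0. ] q6 0.61
[1.237e+00 5.110e-01 1.000e-03] [-0.    -0.    -0.775]
```

jog_arm(motion=[1, 0.41, 0, 0, 0, -0.775, 0, 1, 0.41, 0, 0, 0, -0.775, 0, 1, 0.41, 0, 0, 0, -0.775, 0, 1, 0.41, 0, 0, 0, -0.775, 0, 1, 0.41, 0, 0, 0, -0.775, 0, 1, 0.41, 0, 0, 0, -0.775, 0, 1, 0.41, 0, 0, 0, -0.775, 0, 1, 0.41, 0, 0, 0, -0.775, 0])

```text
clock: 2.1
tcp_pos: [0.3853, -0.0983, 0.2311]
orientation: [-0.0, 0.183, 0.983, 0.0]
wrist_force: [-0.2, -0.3, -0.1]
finger_gap: -0.0002
grip_force: 0.0
```

```bash
python3 -c "
from h import *
rep(); go(-.085,-.03,.231,180)
cv2.imwrite('pics/w1.png',read_camera('wrist')[:,:,::-1])
c=get_calibration('wrist'); np.save('w1.npy',c,allow_pickle=True)"
```

```text
t 2.1 pol [-0.0875 -0.0818] z 0.2311 F [-0.2 -0.3 -0.1] q6 -0.08
[-0.012  0.259  0.   ] [-0.    -0.    -0.001]
```

View pics/w1.png

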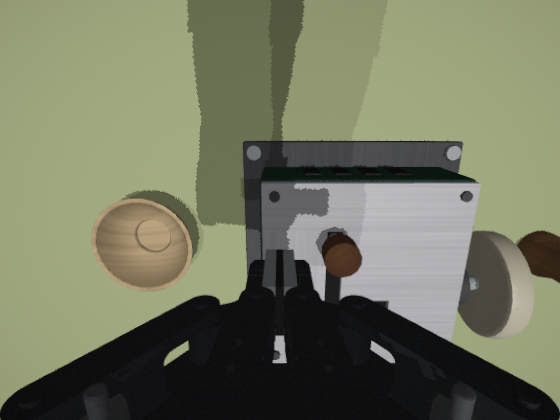

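The wrist view shows the knob top centred near (344,258), the plate's -x screws at (274,196) and (467,196), and the free end of the slot near (336,233).

```bash
python3 -c "
from h import *
c=np.load('w1.npy',allow_pickle=True).item()
def f(uv,z):
    d=plane(c,uv,z)[:2]-O; return np.round([d@ex,d@ey],4)
for n,uv,z in [('knob',(344,258),.137),('s1',(274,196),.093),('s2',(467,196),.093),('slotfree',(336,233),.093),('L',(262,182),.093),('R',(479,182),.093),('legL',(327,300),.093),('legR',(342,300),.093)]: print(n,f(uv,z))
"
```

```text
knob [-0.045  -0.0293]
s1 [-0.0861 -0.0871]
s2 [-0.0857  0.0906]
slotfree [-0.0497 -0.0286]
L [-0.0992 -0.0978]
R [-0.0989  0.0994]
legL [ 0.0232 -0.034 ]
legR [ 0.0233 -0.0188]
```

Calibration agrees to about 1-2 mm. Next I line up behind the knob and descend.

jog_arm(motion=[-0.02, 0.265, 0, 0, 0, 0, 0, -0.02, 0.265, 0, 0, 0, 0, 0, -0.02, 0.265, 0.3, 0, 0, 0, 0, -0.02, 0.265, 0.595, 0, 0, 0, 0, -0.02, 0.265, 0.595, 0, 0, 0, 0, -0.02, 0.265, 0.595, 0, 0, 0, 0])

```text
clock: 2.9
tcp_pos: [0.409, -0.051, 0.1139]
orientation: [0.001, 0.182, 0.983, -0.0]
wrist_force: [0.3, 0.2, 0.1]
finger_gap: -0.0001
grip_force: 0.0
```

```bash
python3 -c "
from h import *
rep(); go(.003,-.029,.112,180)"
```

```text
t 2.9 pol [-0.0823 -0.0291] z 0.1139 F [0.3 0.2 0.1] q6 0.05
[-0.427  0.001  0.01 ] [-0.     0.001  0.   ]
```

jog_arm(motion=[-0.04, 0, 0, 0, 0, 0, 0, -0.08, 0, 0, 0, 0, 0, 0, -0.12, 0, 0, 0, 0, 0, 0, -0.16, 0, 0, 0, 0, 0, 0, -0.2, 0, 0, 0, 0, 0, 0, -0.24, 0, 0, 0, 0, 0, 0, -0.28, 0, 0, 0, 0, 0, 0, -0.32, 0, 0, 0, 0, 0, 0, -0.36, 0, 0, 0, 0, 0, 0, -0.38, 0, 0, 0, 0, 0, 0, -0.4, 0, 0, 0, 0, 0, 0])

```text
clock: 4.28
tcp_pos: [0.4829, -0.0789, 0.1122]
orientation: [-0.0, 0.182, 0.983, -0.0]
wrist_force: [-3.7, 0.9, 1.2]
finger_gap: 0.0002
grip_force: 1.7
```

```bash
python3 -c "
from h import *
rep(); go(.003,-.029,.112,180)"
```

```text
t 4.28 pol [-0.0033 -0.0287] z 0.1122 F [-3.7  0.9  1.2] q6 0.04
[-0.031 -0.002  0.001] [-0.    -0.     0.001]
```

Pushing with about 4 N. I'll go on in small steps to the end stop.

jog_arm(motion=[-0.01, 0, 0, 0, 0, 0, 0, -0.02, 0, 0, 0, 0, 0, 0, -0.03, 0, 0, 0, 0, 0, 0, -0.03, 0, 0, 0, 0, 0, 0])

```text
clock: 4.78
tcp_pos: [0.4886, -0.081, 0.1123]
orientation: [0.0, 0.182, 0.983, -0.0]
wrist_force: [-2.3, 0.0, 0.4]
finger_gap: -0.0002
grip_force: 1.1
```

jog_arm(motion=[-0.01, 0, 0, 0, 0, 0, 0, -0.01, 0, 0, 0, 0, 0, 0])

```text
clock: 5.03
tcp_pos: [0.4897, -0.0815, 0.1122]
orientation: [-0.001, 0.182, 0.983, 0.0]
wrist_force: [-5.1, -0.0, 3.6]
finger_gap: -0.0001
grip_force: 2.5
```

jog_arm(motion=[-0.01, 0, 0, 0, 0, 0, 0, -0.01, 0, 0, 0, 0, 0, 0])

```text
clock: 5.28
tcp_pos: [0.49, -0.0816, 0.1122]
orientation: [-0.002, 0.181, 0.983, 0.0]
wrist_force: [-9.3, 3.6, 6.6]
finger_gap: -0.0003
grip_force: 5.0
```

jog_arm(motion=[-0.01, 0, 0, 0, 0, 0, 0, -0.01, 0, 0, 0, 0, 0, 0])

```text
clock: 5.52
tcp_pos: [0.4902, -0.0816, 0.112]
orientation: [-0.004, 0.181, 0.983, 0.0]
wrist_force: [-14.2, 3.4, 10.4]
finger_gap: -0.0003
grip_force: 7.2
```

```bash
python3 -c "
from h import *
rep()"
```

```text
t 5.53 pol [ 0.0044 -0.0286] z 0.112 F [-14.2   3.4  10.4] q6 0.04
```

At the corner stop (14 N). Back off, lift, and go to the knob's -y side with a quarter turn.

jog_arm(motion=[0.06, 0, 0, 0, 0, 0, 0, 0.12, 0, 0, 0, 0, 0, 0, 0.12, 0, -0.15, 0, 0, 0, 0, 0.12, 0, -0.3, 0, 0, 0, 0, 0.12, 0, -0.3, 0, 0, 0, 0, -0.1, -0.2, -0.3, 0, 0, 1, 0, -0.1, -0.2, -0.3, 0, 0, 1, 0, -0.1, -0.2, -0.3, 0, 0, 1, 0, -0.1, -0.2, -0.3, 0, 0, 1, 0, -0.1, -0.2, -0.3, 0, 0, 1, 0, -0.1, -0.2, -0.3, 0, 0, 1, 0, -0.1, -0.2, -0.3, 0, 0, 1, 0])

```text
clock: 7.02
tcp_pos: [0.4982, -0.1275, 0.1714]
orientation: [-0.0, 0.746, 0.666, -0.0]
wrist_force: [-1.1, 0.9, 0.1]
finger_gap: -0.0002
grip_force: 0.0
```

jog_arm(motion=[0, 0, 0, 0, 0, 0.25, 0, 0, 0, 0, 0, 0, 0.25, 0, 0, 0, 0, 0, 0, 0.25, 0])

```text
clock: 7.4
tcp_pos: [0.4982, -0.1274, 0.1716]
orientation: [-0.0, 0.86, 0.511, -0.0]
wrist_force: [-0.1, -0.6, 0.2]
finger_gap: -0.0002
grip_force: 0.0
```

```bash
python3 -c "
from h import *
rep(); go(.031,-.068,.112,90)
for n in ('top','wrist'): cv2.imwrite(f'pics/{n}2.png',read_camera(n)[:,:,::-1])
np.save('w2.npy',get_calibration('wrist'),allow_pickle=True)"
```

```text
t 7.4 pol [ 0.0283 -0.0685] z 0.1716 F [-0.1 -0.6  0.2] q6 1.66
[0.004 0.013 0.298] [-0.    -0.    -0.084]
```

View pics/wrist2.png

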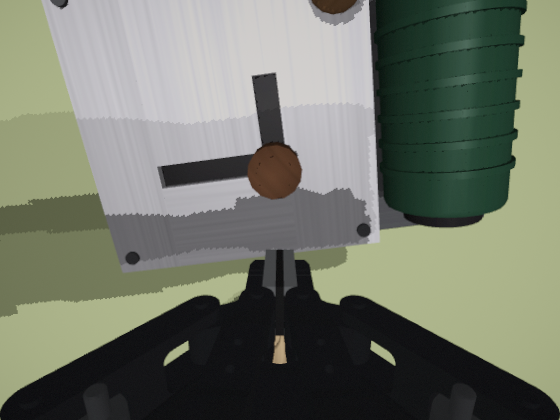

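The knob, at (274,171), is at the slot corner. The side leg runs up to (264,75) and is free.

```bash
python3 -c "
from h import *
c=np.load('w2.npy',allow_pickle=True).item()
for uv,z in [((274,171),.137),((264,75),.093)]:
    d=plane(c,uv,z)[:2]-O; print(np.round([d@ex,d@ey],4))
go(.031,-.068,.112,90)"
```

```text
[ 0.0318 -0.0275]
[0.0321 0.0279]
[0.004 0.013 0.299] [-0.    -0.    -0.083]
```

jog_arm(motion=[0, 0.016, 0, 0, 0, -0.084, 0, 0, 0.016, 0.15, 0, 0, -0.084, 0, 0, 0.016, 0.298, 0, 0, -0.084, 0, 0, 0.016, 0.298, 0, 0, -0.084, 0])

```text
clock: 8.0
tcp_pos: [0.4993, -0.1283, 0.1105]
orientation: [-0.002, 0.824, 0.567, -0.001]
wrist_force: [-1.1, 0.6, -0.3]
finger_gap: -0.0001
grip_force: 0.0
```

jog_arm(motion=[0.04, 0, 0, 0, 0, 0, 0, 0.08, 0, 0, 0, 0, 0, 0, 0.12, 0, 0, 0, 0, 0, 0, 0.15, 0, 0, 0, 0, 0, 0])

```text
clock: 8.5
tcp_pos: [0.5129, -0.1011, 0.1137]
orientation: [0.001, 0.824, 0.566, 0.0]
wrist_force: [-0.6, -3.4, 2.8]
finger_gap: -0.0001
grip_force: 1.8
```

```bash
python3 -c "
from h import *
rep(); go(.0315,-.007,.112,90)"
```

```text
t 8.5 pol [ 0.0326 -0.0387] z 0.1137 F [-0.6 -3.4  2.8] q6 1.59
[ 0.158 -0.006  0.008] [ 0.001  0.    -0.   ]
```

The knob is entering the side leg at about 3.5 N. I'll keep pushing.

jog_arm(motion=[0.03, 0, 0, 0, 0, 0, 0, 0.06, 0, 0, 0, 0, 0, 0, 0.09, 0, 0, 0, 0, 0, 0, 0.12, 0, 0, 0, 0, 0, 0, 0.14, 0, 0, 0, 0, 0, 0, 0.14, 0, 0, 0, 0, 0, 0])

```text
clock: 9.25
tcp_pos: [0.5219, -0.0743, 0.1124]
orientation: [-0.001, 0.824, 0.566, 0.0]
wrist_force: [0.3, 0.3, 0.5]
finger_gap: 0.0001
grip_force: 0.4
```

jog_arm(motion=[0.01, 0, 0, 0, 0, 0, 0, 0.02, 0, 0, 0, 0, 0, 0, 0.02, 0, 0, 0, 0, 0, 0])

```text
clock: 9.62
tcp_pos: [0.5231, -0.0711, 0.1124]
orientation: [-0.0, 0.824, 0.566, -0.0]
wrist_force: [-0.2, -2.0, 0.3]
finger_gap: -0.0
grip_force: 1.2
```

```bash
python3 -c "
from h import *
rep()"
```

```text
t 9.62 pol [ 0.0314 -0.007 ] z 0.1124 F [-0.2 -2.   0.3] q6 1.65
```

jog_arm(motion=[0.01, 0, 0, 0, 0, 0, 0, 0.01, 0, 0, 0, 0, 0, 0])

```text
clock: 9.88
tcp_pos: [0.5238, -0.0695, 0.1124]
orientation: [-0.0, 0.824, 0.566, -0.001]
wrist_force: [-1.8, -3.9, -0.4]
finger_gap: 0.0003
grip_force: 2.2
```

jog_arm(motion=[0.01, 0, 0, 0, 0, 0, 0, 0.01, 0, 0, 0, 0, 0, 0])

```text
clock: 10.12
tcp_pos: [0.5239, -0.0691, 0.1125]
orientation: [0.001, 0.825, 0.566, -0.002]
wrist_force: [-3.9, -10.0, 0.4]
finger_gap: 0.0005
grip_force: 5.1
```

jog_arm(motion=[0.01, 0, 0, 0, 0, 0, 0, 0.01, 0, 0, 0, 0, 0, 0])

```text
clock: 10.38
tcp_pos: [0.5241, -0.0688, 0.1125]
orientation: [0.002, 0.825, 0.565, -0.003]
wrist_force: [-5.9, -15.1, 1.4]
finger_gap: 0.0002
grip_force: 7.8
```

```bash
python3 -c "
from h import *
rep()"
```

```text
t 10.38 pol [ 0.0315 -0.0045] z 0.1125 F [ -5.9 -15.1   1.4] q6 1.66
```

It's at the end stop. Back off and lift clear.

jog_arm(motion=[-0.08, 0, 0, 0, 0, 0, 0, -0.16, 0, 0, 0, 0, 0, 0, -0.16, 0, -0.2, 0, 0, 0, 0, -0.16, 0, -0.4, 0, 0, 0, 0, -0.3, 0, -0.6, 0, 0, 0, 0, -0.3, 0, -0.6, 0, 0, 0, 0, -0.3, 0, -0.6, 0, 0, 0, 0, -0.3, 0, -0.6, 0, 0, 0, 0])

```text
clock: 11.38
tcp_pos: [0.5034, -0.1211, 0.2314]
orientation: [-0.001, 0.824, 0.566, -0.0]
wrist_force: [0.1, -0.3, 0.5]
finger_gap: -0.0003
grip_force: 0.0
```

```bash
python3 -c "
from h import *
rep()
cv2.imwrite('pics/w3.png',read_camera('wrist')[:,:,::-1]);cv2.imwrite('pics/s3.png',read_camera('side')[:,:,::-1])
np.save('w3.npy',get_calibration('wrist'),allow_pickle=True)"
```

```text
t 11.38 pol [ 0.0309 -0.0607] z 0.2314 F [ 0.1 -0.3  0.5] q6 1.55
```

View pics/w3.png

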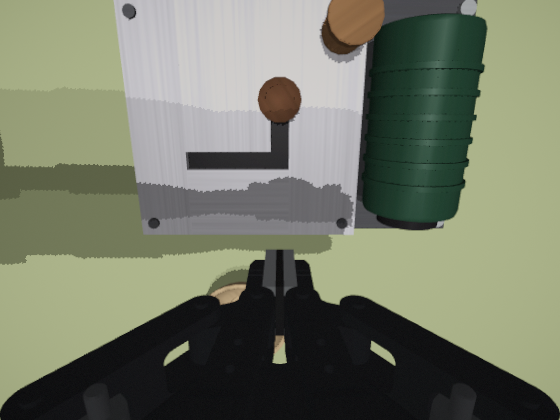

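View pics/s3.png

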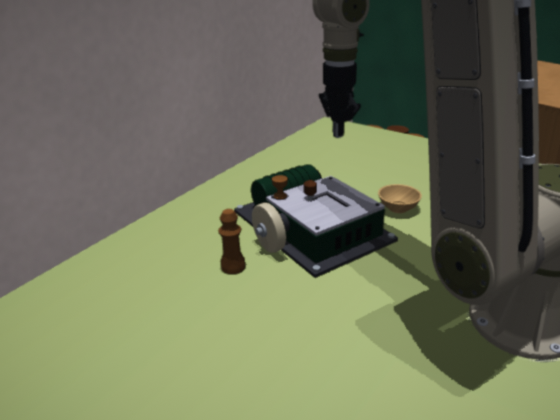

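The wrist view has the knob at (280,100), the end of the side leg. The slot corner at (280,160) is empty. In the side view the egg cup, mill and bowl stand where they were, and the hand is clear.

```bash
python3 -c "
from h import *
c=np.load('w3.npy',allow_pickle=True).item()
for uv,z in [((280,100),.137),((280,161),.093)]:
    d=plane(c,uv,z)[:2]-O; print(np.round([d@ex,d@ey],4))
print(env.hand_in())"
```

```text
[0.0324 0.0205]
[ 0.0324 -0.0295]
the job is handed in; nothing more can be done
None
```

The knob is fully home at the end of the side leg (measured 50 mm from the slot corner), the egg cup, mill and bowl are still standing in place, the hand is clear, and the job was handed in at about 11.4 s.

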